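Make up the colour-mixing kit and the dilution kit

TASK

Make up the two class kits from the stock on the table. The green tray is the colour-mixing kit and gets the dye bottles with the blue and the yellow cap, and the black pen for the colour chart; the orange tray is the dilution kit and gets the dye bottle with the red cap, beside the small white bottle that is already in it, and the red marker for numbering cups. Stand the bottles upright on the floor of the round wells, one to a well, and lay the pen and the marker flat in the trays' long slots; knock no bottle over, and leave the violet-capped bottle, the violet pen and the white bottle where they are.

Things in the scene. Friction and masses are not known exactly. Their poses are not given: they have to be found in the camera images.
- tray_green: green kit tray, dark foam insert, fixed; 136 (x) x 184 (y) x 32 mm; origin centre of underside, z up. Two round wells, 44 mm wide, centres at x 36, y 44 and x 36, y -44 mm; floor z 8, rim z 30. Slot along y, centre x -33, y 0: 30 mm wide, 166 long, floor z 16, rim z 30; at its middle (y -20 to 20) a cut-out, floor z 16, leaves room for fingers from x -68 to x 4 mm. Either well will do
- tray_orange: orange kit tray, else the same as the green one, fixed to the table. Its well at x 36, y 44 mm already holds the white bottle; the well at x 36, y -44 mm is free
- bottle_red: small brown glass dye bottle with a red screw cap, standing. 28 mm in diameter, 65 mm high; straight body up to 50 mm, above it the cap of 22 mm diameter. Origin at the centre of its foot, z up. 25 to 60 g
- bottle_blue: the same dye bottle with a blue cap. Origin at the centre of its foot, z up
- bottle_yellow: the same dye bottle with a yellow cap. Origin at the centre of its foot, z up
- bottle_violet: the same dye bottle with a violet cap; in neither kit, stays where it stands. Origin at the centre of its foot, z up
- marker_red: felt marker with red ends and a white barrel, lying on the table. 13 x 141 x 13 mm; origin at the middle of its underside, y along its length. 16 g
- pen_black: pen with a black barrel and a white end, lying on the table. 11 x 138 x 11 mm; origin at the middle of its underside, y along its length. 12 g
- pen_violet: thin violet pen, 10 x 136 x 11 mm, lying on the table; in neither kit, stays where it lies. Origin at the middle of its underside, y along its length
- bottle_white: small all-white plastic bottle, 28 mm in diameter (body up to 40 mm), 58 mm high, standing in a well of the orange tray; stays there. Origin at the centre of its foot, z up

How it is judged (in metres and radians):
At the end, for the whole second after the job is handed in: Each bottle stands in its well (centre within 11 mm, foot within 4 mm of the floor, lean < 0.12 rad); pen and marker lie in their slots (12 mm across, 18 mm along, 5 mm in height, 0.16 rad). All released, at rest; white bottle in its well, violet bottle and pen within 20 mm of their start (x of bottle_blue in the frame of tray_green between 0.025 and 0.047 m and (y of bottle_blue in the frame of tray_green between 0.033 and 0.055 m or y of bottle_blue in the frame of tray_green between -0.055 and -0.033 m) and z of bottle_blue in the frame of tray_green between 0.004 and 0.012 m and angle between each of bottle_blue, bottle_yellow, bottle_red, bottle_white, bottle_violet's own z axis and vertical below 0.12 rad and linear speed of each of bottle_blue, bottle_yellow, pen_black, bottle_red, marker_red, bottle_white below 0.03 m/s and angular speed of each of bottle_blue, bottle_yellow, pen_black, bottle_red, marker_red, bottle_white below 0.6 rad/s and x of bottle_yellow in the frame of tray_green between 0.025 and 0.047 m and (y of bottle_yellow in the frame of tray_green between 0.033 and 0.055 m or y of bottle_yellow in the frame of tray_green between -0.055 and -0.033 m) and z of bottle_yellow in the frame of tray_green between 0.004 and 0.012 m and x of pen_black in the frame of tray_green between -0.045 and -0.021 m and y of pen_black in the frame of tray_green between -0.018 and 0.018 m and z of pen_black in the frame of tray_green between 0.011 and 0.021 m and angle between the y axis of pen_black and the y axis of tray_green, either way round below 0.16 rad and x of bottle_red in the frame of tray_orange between 0.025 and 0.047 m and y of bottle_red in the frame of tray_orange between -0.055 and -0.033 m and z of bottle_red in the frame of tray_orange between 0.004 and 0.012 m and x of marker_red in the frame of tray_orange between -0.045 and -0.021 m and y of marker_red in the frame of tray_orange between -0.018 and 0.018 m and z of marker_red in the frame of tray_orange between 0.011 and 0.021 m and angle between the y axis of marker_red and the y axis of tray_orange, either way round below 0.16 rad and x of bottle_white in the frame of tray_orange between 0.025 and 0.047 m and y of bottle_white in the frame of tray_orange between 0.033 and 0.055 m and z of bottle_white in the frame of tray_orange between 0.004 and 0.012 m and distance of each of bottle_violet, pen_violet from where it was at the start of the episode below 0.02 m); the robot touches nothing.
It fails at once if a bottle is knocked over (leans more than 0.8 rad) (angle between any of bottle_red, bottle_blue, bottle_yellow, bottle_violet, bottle_white's own z axis and vertical above 0.8 rad).
It fails at once if the violet-capped bottle or the violet pen is moved more than 30 mm, or the white bottle more than 25 mm (distance of any of bottle_violet, pen_violet from where it was at the start of the episode above 0.03 m or distance of bottle_white from where it was at the start of the episode above 0.025 m).
It also fails if it takes over 115 s, if anything falls off the work surface, if the arm or the gripper's body presses on something with over 40 N, if the wrist force passes 120 N, or if a joint passes its speed limit or range.

ROBOT

A 6-joint arm with a two-finger parallel gripper is mounted at the origin on a cart in front of the work surface, level with it; the furniture and walls round the work are solid. World frame = base frame: x ahead of the robot, y to its left, z up, the work surface at z = 0. Lengths are in mm, angles in degrees, forces in N, time in s.
With the tool pointing down it reaches from about 300 to 750 mm from the base axis. Payload 8.5 kg.
Tool frame: the origin (TCP) lies between the finger pads; the fingertips stand 14 mm ahead of it and the grasp point (between the pads) lies 5 mm behind it; z points along the fingers, y is the line along which they close (so a half turn about z gives the same grasp; the last joint's range is limited). The gripper opens to 85 mm and grips with 20 to 120 N. Pads are 22 mm wide; open, the fingers measure 114 mm over their backs; the gripper's body (76 mm by 85 mm) begins 54 mm behind the grasp point. The pads swing forward as they close: fully open they stand 13 mm farther back than shut.
Start: joints at [60.831, 21.807, 74.336, -0, 83.858, -12.336], TCP at [159.267, 526.417, 245.322] pointing down, gripper open.
Joint ranges: [-178.18, 178.18], [-50.72, 133.34], [12.68, 142.11], [-81.47, 261.47], [9.98, 163.14], [-165.26, 165.26]. Speed limits (degrees/s): [136.94, 136.94, 180, 180, 180, 180].

INTERFACE

Orientations are given as a 3x3 rotation matrix whose columns are the frame's x, y, z axes.
In Python, from workcell import ctrl gives the robot as it stands. The module is installed in compiled form; this text tells all that it offers.
- The arm moves only by the tool drive_tool, never from a script. Its arguments are lists of equal length, an entry for each row: "turn": the turn, a rotation vector about the tool's x, y, z as a fraction of full scale, a list of three; "translation": the shift along the tool's x, y, z as a fraction of full scale, a list of three; "claw": the opening, from -1 (shut) to 1 (fully open), so that 0 is half open. A call has 1 to 8 rows; each row is the pose to reach, as a shift and turn from the pose commanded when the call began, along the tool's axes at that moment; what a row does not reach only later rows make up. Full scale, the value 1, is 0.1 m for a shift and 90 degrees for a turn. A row lasts 1/12 s, in which the tool goes at most 41.7 mm and 7.16 degrees, less where a joint would pass 70% of its speed; a pose out of reach is approached as far as the arm can. A call with a number of a shift or a turn outside -1 to 1 is refused whole. A call with a gripper value outside its range is refused whole. The fingers move at their own pace and stop on an object; "force" is the grip in N (left out, the last holds). Time passes only in rows, so rows that repeat a pose let the fingers close. It gives the time, the measured TCP pose, the force, the opening and the grip force at its end, in the units of the state.
- ctrl.sense(): the state, without advancing time (a new reading comes with each control period).
- ctrl.capture(name): name is "scene" or "top" or "wrist"; returns (picture, depth): 480x640x3 uint8, red, green, blue; 480x640 float32, mm along the optical axis (not along the pixel's ray), 0 where there is no reading.
- ctrl.camera_model(name): a dict with "mtx" (3x3 intrinsics, pixels), "k1" (the pictures are not rectified: a ray, as slopes to the right and down, at radius r is drawn at 1 + k1 r^2 times it, then the intrinsics apply), "eye" and "rotation" of the camera in the world; the wrist camera has in their place "T_tool_cam" (4x4, takes a point from camera to tool coordinates, whose origin is the TCP and whose axes are the flange's). Camera axes: x right, y up, looking along -z (the intrinsics and any distortion apply to the point x, -y, -z); pixel columns grow to the right and rows downward; lengths in mm; the calibration is good to about 2 mm. A picture is of the moment at which its call begins: read the wrist's pose just before it. camera_model takes no time and is no camera call.
- ctrl.finish_job(): hands the job in; it is judged then, once.
The state is a dict: "time_s": time; "qpos": joint angles; "qvel": joint speeds; "joint_efforts": joint torques, N m; "eef_pos": TCP position; "ee_rot": TCP orientation; "contact_force": force on the tool from outside, world axes, zero at the start; "wrist_torque": the same for the moment, N m; "opening": finger opening in mm; "grip_force": force on a finger pad.
Only numpy, scipy, OpenCV 4.12 (cv2) and the standard library are available. Lean on these libraries where they do the work, as an engineer would, in place of code of your own. Each camera call takes 0.05 s, during which the arm holds its last target. There are 200 camera calls.

## Working session

There is one attempt and no reset: what is moved stays moved. The work goes in short steps, Python scripts to look and compute and a tool call to move; the robot and the scene stay as the last step left them, time stands still between calls to the robot, and variables do not carry over. Pictures are saved under pics/ and viewed, at most 14 in all, crops included, and the job is handed in when it is done.

Besides the shell and the picture viewer there is one more tool, called after "Call:" by a JSON object that holds its "api" and its "payload". drive_tool: Moves the arm, as the interface text tells. Its arguments: {"type":"object","properties":{"turn":{"type":"array"},"translation":{"type":"array"},"claw":{"type":"array"},"force":{"type":"number"}},"required":["turn","translation","claw"]}

```bash
mkdir -p pics; python3 - <<'E'
from workcell import ctrl
import cv2
s=ctrl.sense();print(s)
for n in("top","scene"):
    p,d=ctrl.capture(n);cv2.imwrite(f"pics/{n}0.png",p[:,:,::-1])
    import numpy as np;np.save(f"{n}0_d.npy",d);np.save(f"{n}0.npy",p)
    print(n,ctrl.camera_model(n))
print(ctrl.camera_model("wrist"))
E
```

```text
{'time_s': 0.0, 'qpos': array([ 6.08299087e+01,  2.18426986e+01,  7.43853564e+01, -1.94218962e-03,
        8.38571894e+01, -1.23369689e+01]), 'qvel': array([ 0.00758545,  0.032496  , -0.06564107, -0.07895258, -0.18408207,
        0.03346551]), 'joint_efforts': array([-1.04316114e-03, -4.48460770e+01, -2.31278390e+01, -2.06842724e-04,
        4.69969251e-03,  2.23327405e-06]), 'eef_pos': array([159.15771733, 526.18491539, 244.69219893]), 'ee_rot': array([[-9.57153209e-01,  2.89581165e-01, -6.95728389e-04],
       [ 2.89581861e-01,  9.57152347e-01, -1.31553463e-03],
       [ 2.84964009e-04, -1.46063851e-03, -9.99998893e-01]]), 'contact_force': array([-0.85627958, -0.27496537,  0.2837542 ]), 'wrist_torque': array([ 0.04700006, -0.00400299,  0.02654376]), 'grip_force': 0.0, 'opening': 85.45586197893205}
top {'mtx': array([[559.68408474,   0.        , 314.78946359],
       [  0.        , 559.68408474, 247.51913949],
       [  0.        ,   0.        ,   1.        ]]), 'k1': -0.17145576196015433, 'eye': array([ 281.5784142 ,   24.23795898, 1284.82428699]), 'rotation': array([[-0.03608733, 
[... 389 characters left out ...]
tion': array([[ 0.86731325,  0.36928041, -0.33376593],
       [-0.49749691,  0.66500922, -0.55700947],
       [ 0.01626474,  0.64914922,  0.76048718]])}
{'mtx': array([[334.48470066,   0.        , 315.98928276],
       [  0.        , 334.48470066, 241.3590884 ],
       [  0.        ,   0.        ,   1.        ]]), 'k1': -0.037342155943860283, 'T_tool_cam': array([[-1.35919576e-04,  9.64620608e-01,  2.63641923e-01,
         6.62511226e+01],
       [ 9.99999872e-01,  2.59483285e-04, -4.33858789e-04,
        -1.53834316e+00],
       [-4.86919802e-04,  2.63641830e-01, -9.64620520e-01,
        -1.28517413e+02],
       [ 0.00000000e+00,  0.00000000e+00,  0.00000000e+00,
         1.00000000e+00]])}
```

View pics/top0.png

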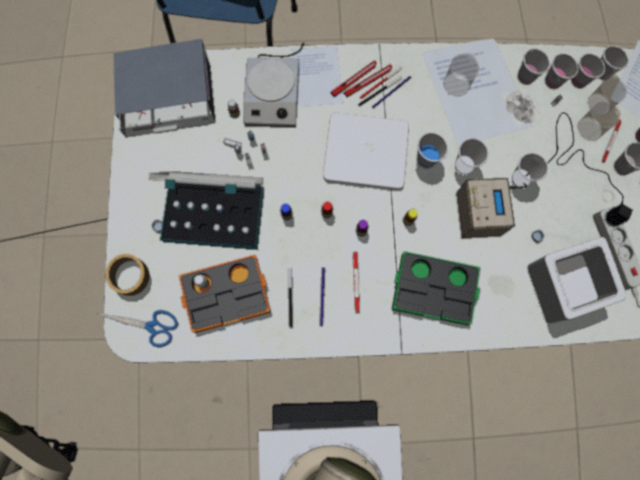

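View pics/scene0.png

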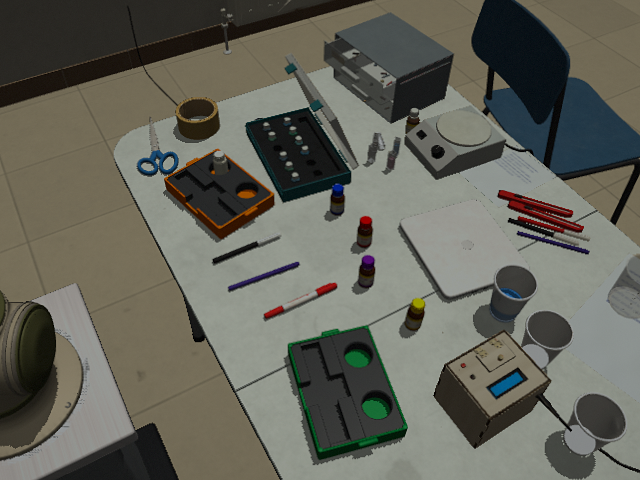

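The top view shows the bottles blue (286,211), red (327,208), violet (363,228) and yellow (411,215). It also shows the black pen (290,297), violet pen (322,296), marker (356,282), and the orange (225,293) and green (437,289) trays. The scene view agrees.

```bash
cat >h.py <<'E'
import numpy as np,cv2
from workcell import ctrl
def rays(n,uv):
    m=ctrl.camera_model(n);K=m["mtx"];uv=np.asarray(uv,float).reshape(-1,2)
    p=cv2.undistortPoints(uv.reshape(-1,1,2),K,np.array([m["k1"],0,0,0,0])).reshape(-1,2)
    d=np.c_[p[:,0],-p[:,1],-np.ones(len(p))]
    if n=="wrist":
        s=ctrl.sense();T=m["T_tool_cam"];R=s["ee_rot"]@T[:3,:3];e=s["ee_rot"]@T[:3,3]+s["eef_pos"]
    else: R,e=m["rotation"],m["eye"]
    return e,d@R.T
def plane(n,uv,z):
    e,d=rays(n,uv);return e+d*((z-e[2])/d[:,2])[:,None]
def cloud(n,depth):
    v,u=np.mgrid[:480,:640];e,d=rays(n,np.c_[u.ravel(),v.ravel()])
    return (e+d*depth.reshape(-1,1)).reshape(480,640,3)
def rect(xy):
    (c,wh,a)=cv2.minAreaRect(xy.astype(np.float32));w,h=wh
    if w>h:a+=90;w,h=h,w     # a+90 = direction of long side
    return np.round(c,1),round(w,1),round(h,1),round((a+90+90)%180-90,1)
HUE={"blue":(105,128),"red":(0,8),"violet":(129,155),"yellow":(22,34),"green":(50,85),"orange":(9,20)}
def mask(p,c,s=120,v=50):
    h=cv2.cvtColor(p,cv2.COLOR_RGB2HSV);lo,hi=HUE[c]
    m=(h[...,0]>=lo)&(h[...,0]<=hi)
    if c=="red":m|=h[...,0]>=172
    return m&(h[...,1]>s)&(h[...,2]>v)
def blobs(m,amin=8):
    n,l,st,c=cv2.connectedComponentsWithStats(m.astype(np.uint8))
    return [(l==i,c[i],st[i,4]) for i in range(1,n) if st[i,4]>=amin]
E
python3 - <<'E'
from h import *
for n in("top","scene"):
    p=np.load(n+"0.npy");d=np.load(n+"0_d.npy");P=cloud(n,d)
    print(n,"table z",np.median(P[(abs(P[...,0]-450)<200)&(abs(P[...,1])<150)][:,2]))
    near=(P[...,0]>200)&(P[...,0]<650)&(abs(P[...,1])<450)
    for c in HUE:
        for b,cen,a in blobs(mask(p,c)&near,15):
            q=P[b];print(c,a,cen.round(),"med",np.median(q,0).round(1),"z98 %.1f"%np.percentile(q[:,2],98),"rect",rect(q[:,:2]))
            if c in("blue","red","violet","yellow"): print("   cap ctr",plane(n,cen,60)[0].round(1), "pen z6",plane(n,cen,6)[0].round(1))
E
```

```text
top table z 1.2536373123282374
blue 65 [285. 209.] med [639.6  81.6  65.9] z98 70.7 rect (array([640.4,  81.7]), 17.7, 18.3, -89.4)
   cap ctr [641.7  81.6  60. ] pen z6 [657.5  84.1   6. ]
blue 26 [322. 296.] med [447.    4.8   9.5] z98 13.6 rect (array([447. ,   4.8]), 2.2, 58.1, -4.5)
   cap ctr [440.4   5.5  60. ] pen z6 [447.4   4.7   6. ]
blue 267 [159. 328.] med [385.2 386.9  10.2] z98 15.2 rect (array([320.1, 226. ]), 81.2, 402.8, 67.8)
   cap ctr [380.2 368.4  60. ] pen z6 [384.6 383.6   6. ]
red 66 [327. 207.] med [640.7 -13.4  65.5] z98 69.9 rect (array([641.5, -13.8]), 16.2, 18.7, 87.8)
   cap ctr [642.3 -13.4  60. ] pen z6 [658.2 -15.1   6. ]
red 49 [355. 260.] med [526.2 -75.   12.8] z98 17.8 rect (array([527.7, -75.9]), 7.3, 37.6, -2.7)
   cap ctr [516.9 -71.3  60. ] pen z6 [527.3 -75.6   6. ]
red 49 [357. 304.] med [424.3 -73.5  13.1] z98 68.0 rect (array([356.5, -31.7]), 18.2, 186.2, -31.2)
   cap ctr [419.2 -69.8  60. ] pen z6 [425.2 -73.9   6. ]
violet 63 [362. 225.] med [595.9 -92.3  65.8] z98 69.8 rect (array([596.3, -91.4]), 17.8, 17.8, -77.9)
   cap ctr [597.3 
[... 2531 characters left out ...]
4.2   30.3] z98 33.7 rect (array([ 458.8, -254.3]), 143.4, 209.1, 75.9)
green 300 [356. 359.] med [ 499.6 -222.2    7.5] z98 29.0 rect (array([ 497.7, -226.3]), 36.8, 42.2, 60.3)
green 367 [374. 409.] med [ 478.1 -308.     7.1] z98 10.1 rect (array([ 476.8, -309.7]), 34.4, 41.3, -50.2)
orange 129 [200. 117.] med [503.4 420.6  45.8] z98 48.7 rect (array([508.5, 427.7]), 43.7, 89.9, -0.2)
orange 1031 [218. 201.] med [431.9 167.8  27.7] z98 32.6 rect (array([455.7, 242.4]), 147.5, 233.5, -80.4)
orange 17 [213. 172.] med [472.9 292.    6.8] z98 28.7 rect (array([468.8, 282.4]), 6.3, 41.2, 67.5)
orange 131 [246. 194.] med [507.2 201.9   6.4] z98 28.3 rect (array([501.3, 191.8]), 37.6, 48.9, 58.5)
```

Call:
{"api": "drive_tool", "payload": {"turn": [[0,0,-0.188],[0,0,-0.188],[0,0,-0.188],[0,0,-0.188]], "translation": [[-0.86,-0.5,0],[-0.86,-0.5,0],[-0.86,-0.5,0],[-0.86,-0.5,0]], "claw": [0.3,0.3,0.3,0.3]}}

```text
time_s: 0.43
eef_pos: [229.3, 451.2, 245.1]
ee_rot: [[-1.0, -0.002, 0.0], [-0.002, 1.0, -0.001], [-0.0, -0.001, -1.0]]
contact_force: [-0.3, 0.2, -0.6]
opening: 55.4
grip_force: 0.0
```

Call:
{"api": "drive_tool", "payload": {"turn": [[0,0,0],[0,0,0],[0,0,0]], "translation": [[-0.68,-0.73,0],[-0.68,-0.73,0],[-0.68,-0.73,0]], "claw": [0.3,0.3,0.3]}}

```text
time_s: 0.68
eef_pos: [297.0, 378.6, 245.1]
ee_rot: [[-1.0, 0.001, 0.0], [0.001, 1.0, -0.001], [-0.0, -0.001, -1.0]]
contact_force: [-0.3, 0.1, -0.0]
opening: 55.5
grip_force: 0.0
```

Call:
{"api": "drive_tool", "payload": {"turn": [[0,0,0],[0,0,0],[0,0,0]], "translation": [[-0.68,-0.73,0],[-0.68,-0.73,0],[-0.68,-0.73,0]], "claw": [0.3,0.3,0.3]}}

```text
time_s: 0.93
eef_pos: [365.6, 305.4, 245.1]
ee_rot: [[-1.0, 0.001, 0.0], [0.001, 1.0, -0.001], [-0.0, -0.001, -1.0]]
contact_force: [0.4, -0.2, -0.3]
opening: 55.5
grip_force: 0.0
```

Call:
{"api": "drive_tool", "payload": {"turn": [[0,0,0],[0,0,0],[0,0,0],[0,0,0]], "translation": [[-0.68,-0.73,0],[-0.68,-0.73,0],[-0.68,-0.73,0],[-0.68,-0.73,0]], "claw": [0.3,0.3,0.3,0.3]}}

```text
time_s: 1.27
eef_pos: [433.5, 232.9, 244.8]
ee_rot: [[-1.0, 0.003, -0.0], [0.003, 1.0, -0.001], [0.0, -0.001, -1.0]]
contact_force: [0.2, -0.1, -0.1]
opening: 55.1
grip_force: 0.0
```

```bash
python3 - <<'E'
from h import *
s=ctrl.sense();print(s["time_s"],s["eef_pos"],s["ee_rot"].round(3),s["qpos"].round(1),s["opening"])
p,d=ctrl.capture("wrist");cv2.imwrite("pics/w1.png",p[:,:,::-1]);np.save("w1.npy",p);np.save("w1_d.npy",d);np.savez("w1s.npz",p=s["eef_pos"],r=s["ee_rot"])
E
```

```text
1.2667 [433.52820898 232.93183846 244.81764537] [[-1.     0.003 -0.   ]
 [ 0.003  1.    -0.001]
 [ 0.    -0.001 -1.   ]] [ 14.4  16.   83.2  -0.   80.8 -75.4] 55.09096787840971
```

View pics/w1.png

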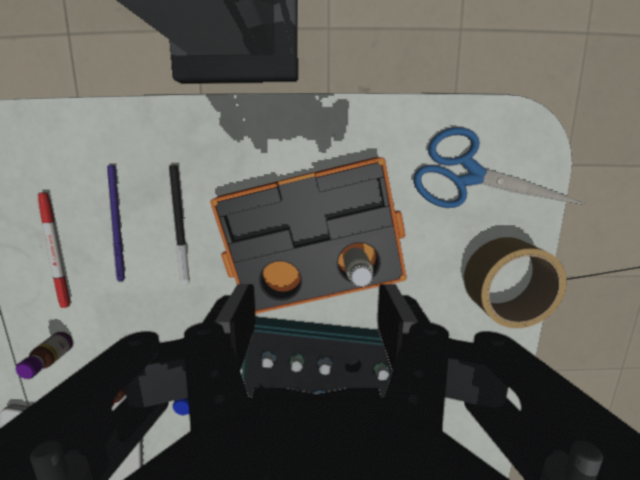

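The wrist view shows the orange tray whole: free well (280,277), white bottle (357,262), slot along (305,205). The black pen is at (180,220), the violet pen at (117,222) and the marker at (54,250).

```bash
cat >>h.py <<'E'
def tray(P,p,approx,col):
    """foam top (dark, z~30) and shell (tray colour) rectangles; wells/slot by height"""
    r=np.hypot(P[...,0]-approx[0],P[...,1]-approx[1])<135
    c=P[r&(P[...,2]>22)&(P[...,2]<38)]
    hsv=cv2.cvtColor(p,cv2.COLOR_RGB2HSV)
    foam=(r&(P[...,2]>23)&(P[...,2]<37)&(hsv[...,1]<90)&(hsv[...,2]<110)).astype(np.uint8)
    foam=cv2.morphologyEx(foam,cv2.MORPH_OPEN,np.ones((3,3)))
    b=max(blobs(foam>0),key=lambda t:t[2])[0]
    print("foam",rect(P[b][:,:2]),"z",np.median(P[b][:,2]).round(1))
    fl=(r&mask(p,col)&(P[...,2]<14)&(P[...,2]>3))
    for q,cen,a in blobs(fl,40):print(" well floor px",cen.round(),a,rect(P[q][:,:2]),"z",np.median(P[q][:,2]).round(1))
    sl=(r&(P[...,2]>11)&(P[...,2]<21)&(hsv[...,2]<110)&(hsv[...,1]<90)).astype(np.uint8)
    for q,cen,a in blobs(cv2.morphologyEx(sl,cv2.MORPH_OPEN,np.ones((3,3)))>0,60):print(" slot floor px",cen.round(),a,rect(P[q][:,:2]))
    m=(mask(p,col)&r&(P[...,2]>26)&(P[...,2]<38));print("shell",rect(P[m][:,:2]))
E
python3 - <<'E'
from h import *
for n,f in(("top","top0"),("scene","scene0"),("wrist","w1")):
    p=np.load(f+".npy");P=cloud(n,np.load(f+"_d.npy"))
    for c,a in(("orange",(450,240)),("green",(450,-275))):
        if n=="wrist" and c=="green":continue
        print(n,c);tray(P,p,a,c)
# pens in wrist view
hsv=cv2.cvtColor(p,cv2.COLOR_RGB2HSV)
t=(abs(P[...,2])<5);print("table z wrist",np.median(P[t][:,2]))
for nm,c,sl in(("pens",(hsv[...,2]<60),(slice(155,250),slice(160,195))),("violet",mask(p,"violet",80)|mask(p,"blue",80),(slice(150,290),slice(95,135))),("marker",mask(p,"red"),(slice(180,320),slice(30,75)))):
    m=np.zeros((480,640),bool);m[sl]=c[sl];v,u=np.nonzero(m);q=plane("wrist",np.c_[u,v],6)
    print(nm,rect(q[:,:2]),q.mean(0).round(1))
m=np.zeros((480,640),bool);m[155:290,165:195]=True;m&=(P[...,2]>5)&(P[...,2]<16)
print("black depth",rect(P[m][:,:2]))
m=np.zeros((480,640),bool);m[180:315,30:75]=True;m&=(P[...,2]>6)&(P[...,2]<18)
print("marker depth",rect(P[m][:,:2]))
E
```

```text
top orange
foam (array([479.5, 234. ]), 83.1, 173.6, -76.4) z 30.8
 well floor px [239. 273.] 232 (array([505.3, 195.1]), 38.7, 40.2, -65.8) z 9.2
 well floor px [202. 287.] 81 (array([480.1, 280.2]), 27.5, 41.7, -61.7) z 8.9
 slot floor px [228. 306.] 928 (array([429.5, 222. ]), 65.1, 160.0, -89.8)
shell (array([456.7, 227.9]), 135.2, 195.0, -76.5)
top green
foam (array([ 473.5, -263.1]), 87.7, 176.7, 74.5) z 30.8
 well floor px [420. 269.] 223 (array([ 500.1, -225.6]), 37.9, 38.8, 86.3) z 8.9
 well floor px [457. 277.] 213 (array([ 478. , -312.1]), 37.4, 39.8, 8.0) z 8.8
 slot floor px [434. 301.] 1022 (array([ 423.5, -253.1]), 66.8, 164.1, 76.5)
shell (array([ 450. , -255.8]), 132.5, 191.3, 76.6)
scene orange
foam (array([481.3, 234.1]), 85.4, 175.6, -76.4) z 28.1
 well floor px [247. 194.] 121 (array([508.5, 202.1]), 26.7, 33.9, -53.8) z 6.4
 well floor px [198. 215.] 78 (array([399.2, 190.1]), 6.7, 89.8, -78.6) z 11.2
 slot floor px [206. 197.] 953 (array([430.2, 226.6]), 68.0, 154.7, 86.2)
shell (array([459.1, 225.5]), 137.3, 200.9, -76.2)
scene green
foam (array([ 470.2, -261.
[... 399 characters left out ...]
 floor px [358. 254.] 326 (array([482. , 278.1]), 29.8, 43.3, -75.6) z 8.1
 well floor px [281. 276.] 853 (array([507.6, 192.2]), 36.9, 40.5, -80.2) z 8.0
 slot floor px [305. 210.] 5482 (array([429.5, 220.4]), 68.0, 166.1, -76.8)
 slot floor px [280. 293.] 65 (array([524.3, 191. ]), 3.6, 21.3, 81.9)
shell (array([458.1, 227.6]), 135.9, 195.0, -76.4)
table z wrist -0.09816508493054243
pens (array([424.1,  78.5]), 9.3, 88.7, -0.2) [422.1  78.4   6. ]
violet (array([446. ,   4.7]), 8.4, 134.4, -4.3) [443.7   4.8   6. ]
marker (array([478.1, -76. ]), 13.6, 139.1, -0.9) [476. -76.   6.]
black depth (array([449.1,  77.8]), 11.0, 137.0, -0.6)
marker depth (array([477.2, -74.7]), 13.9, 139.9, -1.7)
```

Call:
{"api": "drive_tool", "payload": {"turn": [[0,0,0],[0,0,0],[0,0,0]], "translation": [[-0.08,-0.775,0.5],[-0.08,-0.775,0.5],[-0.08,-0.775,0.5]], "claw": [0.0,0.0,0.0]}}

```text
time_s: 1.57
eef_pos: [437.7, 155.7, 192.5]
ee_rot: [[-1.0, -0.001, -0.005], [-0.001, 1.0, -0.001], [0.005, -0.001, -1.0]]
contact_force: [-0.2, 0.1, 0.3]
opening: 42.6
grip_force: 0.0
```

Call:
{"api": "drive_tool", "payload": {"turn": [[0,0,0],[0,0,0],[0,0,0],[0,0,0]], "translation": [[-0.08,-0.775,0.5],[-0.08,-0.775,0.5],[-0.08,-0.775,0.5],[-0.08,-0.775,0.5]], "claw": [0.0,0.0,0.0,0.0]}}

```text
time_s: 1.9
eef_pos: [447.1, 79.7, 144.3]
ee_rot: [[-1.0, 0.001, -0.003], [0.001, 1.0, 0.0], [0.003, 0.0, -1.0]]
contact_force: [0.2, -1.1, 0.6]
opening: 43.0
grip_force: 0.0
```

Call:
{"api": "drive_tool", "payload": {"turn": [[0,0,0],[0,0,0],[0,0,0]], "translation": [[0,0,0.8],[0,0,0.8],[0,0,0.8]], "claw": [0.0,0.0,0.0]}}

```text
time_s: 2.15
eef_pos: [445.0, 81.9, 61.5]
ee_rot: [[-1.0, -0.003, -0.009], [-0.003, 1.0, 0.001], [0.009, 0.001, -1.0]]
contact_force: [-1.9, 1.1, -0.6]
opening: 42.4
grip_force: 0.0
```

```bash
python3 - <<'E'
from h import *
s=ctrl.sense();print(s["time_s"],s["eef_pos"],s["opening"])
p,d=ctrl.capture("wrist");cv2.imwrite("pics/w2.png",p[:,:,::-1])
E
```

```text
2.15 [445.00404252  81.92022527  61.49795307] 42.41753569387161
```

View pics/w2.png

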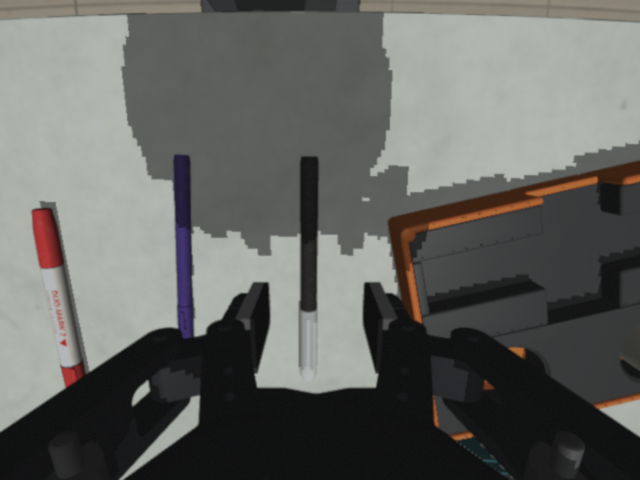

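The pen lies centred between the fingers, at columns 300-318 with the pads at 265 and 370. Next I descend and grip.

Call:
{"api": "drive_tool", "payload": {"turn": [[0,0,0],[0,0,0],[0,0,0],[0,0,0]], "translation": [[0,0,0.25],[0,0,0.48],[0,0,0.48],[0,0,0.48]], "claw": [-0.3,-0.3,-0.3,-0.3]}}

```text
time_s: 2.53
eef_pos: [448.5, 80.8, 19.1]
ee_rot: [[-1.0, -0.003, 0.001], [-0.003, 1.0, 0.0], [-0.001, 0.0, -1.0]]
contact_force: [-0.2, -0.4, 0.5]
opening: 29.8
grip_force: 0.0
```

Call:
{"api": "drive_tool", "payload": {"turn": [[0,0,0],[0,0,0],[0,0,0],[0,0,0],[0,0,0]], "translation": [[0,0,0],[0,0,0],[0,0,0],[0,0,0],[0,0,0]], "claw": [-1,-1,-1,-1,-1], "force": 30}}

```text
time_s: 2.95
eef_pos: [448.8, 80.3, 19.5]
ee_rot: [[-1.0, -0.001, 0.004], [-0.001, 1.0, 0.0], [-0.004, 0.0, -1.0]]
contact_force: [0.1, 2.2, 8.5]
opening: 9.9
grip_force: 31.4
```

Call:
{"api": "drive_tool", "payload": {"turn": [[0,0,0],[0,0,0],[0,0,0],[0,0,0]], "translation": [[0,0,-0.2],[0,0,-0.5],[0,0,-0.85],[0,0,-1]], "claw": [-1,-1,-1,-1]}}

```text
time_s: 3.28
eef_pos: [448.9, 80.1, 122.4]
ee_rot: [[-1.0, -0.002, 0.007], [-0.002, 1.0, -0.001], [-0.007, -0.001, -1.0]]
contact_force: [1.1, -0.7, 1.1]
opening: 9.6
grip_force: 30.4
```

Call:
{"api": "drive_tool", "payload": {"turn": [[0,0,0],[0,0,0],[0,0,0],[0,0,0]], "translation": [[0.05,-0.2,-0.2],[0.1,-0.5,-0.5],[0.1,-0.9,-0.9],[0.1,-1,-1]], "claw": [-1,-1,-1,-1]}}

```text
time_s: 3.62
eef_pos: [437.6, -21.5, 221.4]
ee_rot: [[-1.0, -0.001, 0.005], [-0.001, 1.0, -0.002], [-0.005, -0.002, -1.0]]
contact_force: [0.5, 0.1, -0.1]
opening: 9.4
grip_force: 30.4
```

Call:
{"api": "drive_tool", "payload": {"turn": [[0,0,0],[0,0,0],[0,0,0],[0,0,0],[0,0,0],[0,0,0],[0,0,0]], "translation": [[0.05,-0.3,0],[0.1,-0.6,0],[0.1,-0.9,0],[0.1,-1,0],[0.1,-1,0],[0.1,-1,0],[0.1,-1,0]], "claw": [-1,-1,-1,-1,-1,-1,-1]}}

```text
time_s: 4.2
eef_pos: [427.8, -118.9, 217.8]
ee_rot: [[-1.0, -0.002, 0.0], [-0.002, 1.0, 0.0], [-0.0, 0.0, -1.0]]
contact_force: [0.4, 0.4, -0.1]
opening: 9.7
grip_force: 30.4
```

```bash
python3 - <<'E'
from h import *
s=ctrl.sense();print(s["time_s"],s["eef_pos"],s["opening"],s["qpos"].round(1))
p,d=ctrl.capture("wrist");cv2.imwrite("pics/w3.png",p[:,:,::-1]);np.save("w3.npy",p);np.save("w3_d.npy",d)
P=cloud("wrist",d);tray(P,p,(452,-258),"green")
# gripped pen
m=(P[...,2]>s["eef_pos"][2]-25)&(P[...,2]<s["eef_pos"][2]+10);m[330:]=0
for b,c,a in blobs(m,60):print("held",c.round(),a,P[b].mean(0).round(1),rect(P[b][:,:2]))
E
```

```text
4.2 [ 427.83629729 -118.91069283  217.83343466] 9.684593595466389 [ -30.9   12.6   92.8    0.    74.5 -121. ]
foam (array([ 454.5, -260.2]), 128.8, 176.6, 75.9) z 29.7
 well floor px [134. 265.] 739 (array([ 481.3, -316.9]), 30.8, 38.1, 56.2) z 7.8
 well floor px [216. 285.] 823 (array([ 503.1, -229.3]), 34.4, 37.6, 85.5) z 7.9
 slot floor px [183. 215.] 6081 (array([ 425.2, -253.7]), 69.1, 166.4, 75.6)
 slot floor px [122. 273.] 254 (array([ 486.1, -324.2]), 16.2, 41.7, 32.2)
 slot floor px [207. 297.] 180 (array([ 512.4, -236.3]), 14.0, 40.5, 49.5)
shell (array([ 453.6, -259.2]), 134.7, 194.5, 75.9)
held [316. 250.] 5372 [ 402.9 -120.5  210.3] (array([ 402.5, -116.1]), 35.7, 82.8, -13.0)
```

View pics/w3.png

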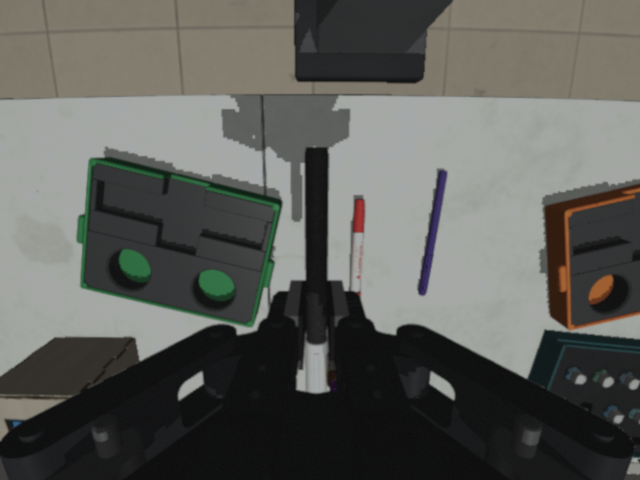

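The pen is held straight in the middle of the picture. The green tray is whole, with its wells at (134,265) and (216,285).

Call:
{"api": "drive_tool", "payload": {"turn": [[0,0,0.6],[0,0,0.6],[0,0,0.6],[0,0,0.6],[0,0,0.6],[0,0,0.6],[0,0,0.6],[0,0,0.6]], "translation": [[0.06,-0.2,0],[0.06,-0.5,0],[0.06,-0.8,0],[0.06,-1,0],[0.06,-1,0],[0.06,-1,0],[0.06,-1,0],[0.06,-1,0]], "claw": [-1,-1,-1,-1,-1,-1,-1,-1]}}

```text
time_s: 4.92
eef_pos: [422.4, -218.9, 217.4]
ee_rot: [[-0.585, 0.811, -0.0], [0.811, 0.585, 0.0], [0.0, 0.0, -1.0]]
contact_force: [0.8, -0.3, -0.3]
opening: 10.1
grip_force: 30.4
```

Call:
{"api": "drive_tool", "payload": {"turn": [[0,0,0.558],[0,0,0.558],[0,0,0.558],[0,0,0.558],[0,0,0.558],[0,0,0.558],[0,0,0.558],[0,0,0.558]], "translation": [[-0.26,-0.19,0],[-0.26,-0.19,0],[-0.26,-0.19,0.2],[-0.26,-0.19,0.5],[-0.26,-0.19,0.8],[-0.26,-0.19,1],[-0.26,-0.19,1],[-0.26,-0.19,1]], "claw": [-1,-1,-1,-1,-1,-1,-1,-1]}}

```text
time_s: 5.58
eef_pos: [422.2, -250.8, 116.5]
ee_rot: [[0.247, 0.969, -0.002], [0.969, -0.247, 0.002], [0.001, -0.002, -1.0]]
contact_force: [0.4, -0.6, 0.8]
opening: 9.6
grip_force: 30.4
```

```bash
cat >>h.py <<'E'
def go(x,y,z=None,ang=None):
    """print the shift (tool axes, fraction) and z turn to reach world x,y,z with tool x at angle ang"""
    s=ctrl.sense();R=s["ee_rot"];p=s["eef_pos"]
    d=R.T@(np.array([x,y,p[2] if z is None else z])-p)/100
    a=np.degrees(np.arctan2(R[1,0],R[0,0]))
    print("t %.2f"%s["time_s"],p.round(1),"x-angle %.1f"%a,"q6 %.0f"%s["qpos"][5],"qvel %.2f"%abs(s["qvel"]).max(),"shift",d.round(3),
      "turn",None if ang is None else round((((a-ang)+180)%360-180)/90,3),"open %.1f grip %.1f"%(s["opening"],s["grip_force"]))
E
python3 -c "
from h import *
go(421.8,-251.5,36.5,75.9)"
```

```text
t 5.58 [ 422.2 -250.8  116.5] x-angle 75.7 q6 -30 qvel 11.44 shift [-0.008  0.     0.8  ] turn -0.002 open 9.6 grip 30.4
```

Call:
{"api": "drive_tool", "payload": {"turn": [[0,0,0],[0,0,0],[0,0,0],[0,0,0],[0,0,0],[0,0,0]], "translation": [[-0.01,0,0.2],[-0.01,0,0.4],[-0.01,0,0.6],[-0.01,0,0.72],[-0.01,0,0.78],[-0.01,0,0.78]], "claw": [-1,-1,-1,-1,-1,-1]}}

```text
time_s: 6.08
eef_pos: [422.0, -252.6, 39.0]
ee_rot: [[0.241, 0.971, -0.001], [0.971, -0.241, 0.001], [0.001, -0.001, -1.0]]
contact_force: [0.6, 0.5, 0.9]
opening: 9.2
grip_force: 30.4
```

Call:
{"api": "drive_tool", "payload": {"turn": [[0,0,0],[0,0,0],[0,0,0],[0,0,0],[0,0,0],[0,0,0]], "translation": [[0,0,0.02],[0,0,0.02],[0,0,0.02],[0,0,0.02],[0,0,0.02],[0,0,0.02]], "claw": [-1,-1,-0.7,-0.4,-0.4,-0.4]}}

```text
time_s: 6.58
eef_pos: [421.9, -253.3, 37.6]
ee_rot: [[0.244, 0.97, 0.0], [0.97, -0.244, -0.0], [-0.0, 0.0, -1.0]]
contact_force: [0.7, 0.4, -0.4]
opening: 25.4
grip_force: 0.0
```

Call:
{"api": "drive_tool", "payload": {"turn": [[0,0,0],[0,0,0],[0,0,0],[0,0,0],[0,0,0],[0,0,0]], "translation": [[0,0,-0.1],[0,0,-0.4],[0,0,-0.8],[0,0,-1],[0,0,-1],[0,0,-1]], "claw": [-0.4,-0.4,0,0.2,0.2,0.2]}}

```text
time_s: 7.08
eef_pos: [422.0, -253.4, 138.1]
ee_rot: [[0.244, 0.97, 0.002], [0.97, -0.244, -0.002], [-0.001, 0.002, -1.0]]
contact_force: [-0.7, 0.2, -1.0]
opening: 51.6
grip_force: 0.0
```

```bash
python3 - <<'E'
from h import *
go(619,-207,150,75.9)
p,d=ctrl.capture("wrist");cv2.imwrite("pics/w4.png",p[:,:,::-1])
E
```

```text
t 7.08 [ 422.  -253.4  138.1] x-angle 75.9 q6 -31 qvel 2.15 shift [ 0.931  1.797 -0.116] turn -0.0 open 51.6 grip 0.0
```

View pics/w4.png

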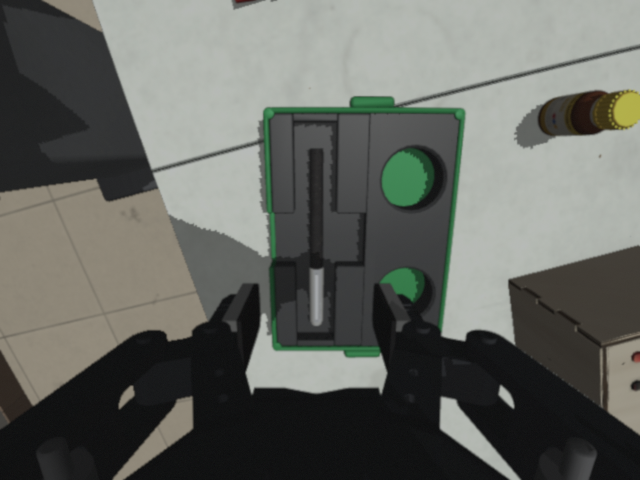

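The pen lies in the slot at column 316 and the yellow bottle stands at the upper right, cap at (620,110). I'll measure the cap from this pose.

```bash
python3 - <<'E'
from h import *
p=cv2.imread("pics/w4.png")[:,:,::-1].copy()
for b,c,a in blobs(mask(p,"yellow"),60):print(c,a,plane("wrist",c,61).round(1))
P=None
go(619.5,-209,150,75.9)
E
```

```text
[617.10852197 110.13848202] 1502 [[ 617.2 -209.4   61. ]]
t 7.13 [ 421.6 -253.   137. ] x-angle 75.9 q6 -31 qvel 1.47 shift [ 0.91   1.812 -0.13 ] turn -0.0 open 50.8 grip 0.0
```

Call:
{"api": "drive_tool", "payload": {"turn": [[0,0,0],[0,0,0],[0,0,0],[0,0,0]], "translation": [[0.2,0.4,0],[0.4,0.8,0],[0.45,0.9,0],[0.45,0.9,0]], "claw": [0.2,0.2,0.2,0.2]}}

```text
time_s: 7.47
eef_pos: [522.5, -230.3, 135.2]
ee_rot: [[0.242, 0.97, -0.001], [0.97, -0.242, 0.002], [0.001, -0.002, -1.0]]
contact_force: [-1.0, 0.2, -0.3]
opening: 51.4
grip_force: 0.0
```

Call:
{"api": "drive_tool", "payload": {"turn": [[0,0,0],[0,0,0],[0,0,0],[0,0,0],[0,0,0],[0,0,0]], "translation": [[0.2,0.4,0],[0.4,0.8,0],[0.45,0.9,0],[0.45,0.9,0],[0.45,0.9,0],[0.45,0.9,0]], "claw": [0.2,0.2,0.2,0.2,0.2,0.2]}}

```text
time_s: 7.97
eef_pos: [617.1, -210.1, 136.1]
ee_rot: [[0.245, 0.97, -0.002], [0.97, -0.245, 0.001], [0.0, -0.003, -1.0]]
contact_force: [-0.4, 1.4, 0.4]
opening: 51.0
grip_force: 0.0
```

```bash
python3 - <<'E'
from h import *
p,d=ctrl.capture("wrist");P=cloud("wrist",d);cv2.imwrite("pics/w5.png",p[:,:,::-1])
for b,c,a in blobs(mask(p,"yellow"),60):print(c,a,plane("wrist",c,61).round(1),P[b].mean(0).round(1),rect(P[b][:,:2]))
go(618.8,-209.5,41,75.9)
E
```

```text
[322.86626747 252.71157685] 1002 [[ 622.  -209.5   61. ]] [ 622.2 -208.4   64.9] (array([ 622.4, -183.7]), 22.3, 72.7, 89.9)
t 8.02 [ 617.1 -210.3  136.6] x-angle 75.8 q6 -15 qvel 0.65 shift [0.012 0.016 0.956] turn -0.001 open 51.7 grip 0.0
```

Call:
{"api": "drive_tool", "payload": {"turn": [[0,0,0],[0,0,0],[0,0,0],[0,0,0],[0,0,0],[0,0,0],[0,0,0]], "translation": [[0.02,0.04,0.1],[0.02,0.04,0.35],[0.02,0.04,0.65],[0.02,0.04,0.85],[0.02,0.04,0.95],[0.02,0.04,0.95],[0.02,0.04,0.95]], "claw": [0.2,0.2,0.2,0.2,0.2,0.2,0.2]}}

```text
time_s: 8.6
eef_pos: [622.8, -209.3, 42.7]
ee_rot: [[0.245, 0.97, 0.0], [0.97, -0.245, -0.0], [-0.0, 0.0, -1.0]]
contact_force: [-0.3, -0.1, 0.3]
opening: 51.6
grip_force: 0.0
```

Call:
{"api": "drive_tool", "payload": {"turn": [[0,0,0],[0,0,0],[0,0,0],[0,0,0],[0,0,0],[0,0,0]], "translation": [[0,0,0],[0,0,0],[0,0,0],[0,0,0],[0,0,0],[0,0,0]], "claw": [-0.1,-0.2,-0.3,-0.5,-0.7,-0.7], "force": 25}}

```text
time_s: 9.1
eef_pos: [623.1, -209.1, 43.6]
ee_rot: [[0.244, 0.97, 0.001], [0.97, -0.244, -0.001], [-0.001, 0.002, -1.0]]
contact_force: [-2.1, 0.4, 6.3]
opening: 26.8
grip_force: 24.5
```

```bash
python3 -c "
from h import *
go(499.4,-225.6,100,75.9)"
```

```text
t 9.10 [ 623.1 -209.1   43.6] x-angle 75.9 q6 -15 qvel 0.11 shift [-0.462 -1.158 -0.566] turn -0.0 open 26.8 grip 24.5
```

Call:
{"api": "drive_tool", "payload": {"turn": [[0,0,0],[0,0,0],[0,0,0],[0,0,0],[0,0,0]], "translation": [[0,0,-0.1],[0,0,-0.3],[0,-0.1,-0.6],[-0.2,-0.4,-0.6],[-0.2,-0.6,-0.6]], "claw": [-0.7,-0.7,-0.7,-0.7,-0.7]}}

```text
time_s: 9.52
eef_pos: [558.7, -215.5, 104.5]
ee_rot: [[0.245, 0.97, 0.003], [0.97, -0.245, -0.003], [-0.002, 0.004, -1.0]]
contact_force: [0.5, 0.3, -0.6]
opening: 26.8
grip_force: 24.8
```

Call:
{"api": "drive_tool", "payload": {"turn": [[0,0,0],[0,0,0],[0,0,0],[0,0,0],[0,0,0],[0,0,0]], "translation": [[-0.1,-0.2,0],[-0.2,-0.4,0],[-0.26,-0.55,0],[-0.26,-0.56,0],[-0.26,-0.56,0],[-0.26,-0.56,0]], "claw": [-0.7,-0.7,-0.7,-0.7,-0.7,-0.7]}}

```text
time_s: 10.02
eef_pos: [499.8, -225.4, 102.8]
ee_rot: [[0.244, 0.97, 0.001], [0.97, -0.244, -0.001], [-0.0, 0.001, -1.0]]
contact_force: [-0.4, -0.7, -0.3]
opening: 26.4
grip_force: 24.8
```

```bash
python3 - <<'E'
from h import *
go(499.4,-225.6,52.3,75.9)
p,d=ctrl.capture("wrist");cv2.imwrite("pics/w6.png",p[:,:,::-1])
E
```

```text
t 10.02 [ 499.8 -225.4  102.8] x-angle 75.9 q6 -23 qvel 0.57 shift [-0.003 -0.004  0.505] turn -0.0 open 26.4 grip 24.8
```

View pics/w6.png

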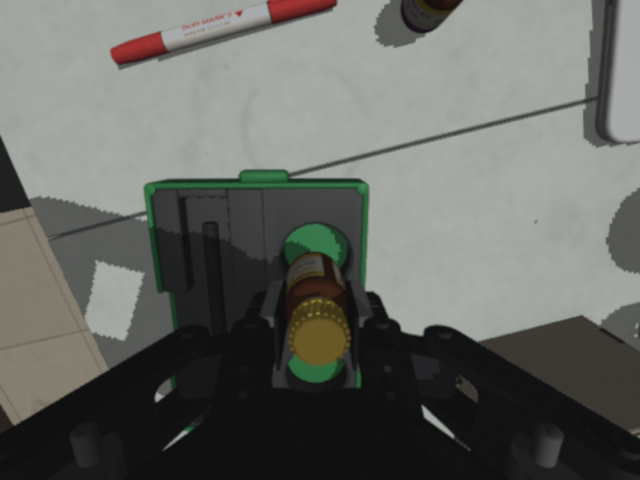

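The bottle sits upright in the fingers and lines up with the well column (316,250).

Call:
{"api": "drive_tool", "payload": {"turn": [[0,0,0],[0,0,0],[0,0,0],[0,0,0],[0,0,0],[0,0,0]], "translation": [[0,0,0.1],[0,0,0.25],[0,0,0.4],[0,0,0.48],[0,0,0.505],[0,0,0.505]], "claw": [-0.7,-0.7,-0.7,-0.7,-0.7,-0.7]}}

```text
time_s: 10.57
eef_pos: [499.0, -224.9, 51.5]
ee_rot: [[0.244, 0.97, -0.001], [0.97, -0.244, 0.001], [0.0, -0.001, -1.0]]
contact_force: [0.3, -0.1, -0.6]
opening: 26.7
grip_force: 24.7
```

Call:
{"api": "drive_tool", "payload": {"turn": [[0,0,0],[0,0,0],[0,0,0],[0,0,0],[0,0,0]], "translation": [[0,0,0.01],[0,0,0.01],[0,0,0.01],[0,0,0.01],[0,0,0.01]], "claw": [-0.7,-0.35,-0.2,0,0]}}

```text
time_s: 10.98
eef_pos: [499.2, -225.2, 50.6]
ee_rot: [[0.244, 0.97, 0.0], [0.97, -0.244, 0.0], [0.0, 0.0, -1.0]]
contact_force: [-0.0, 0.0, 0.6]
opening: 43.0
grip_force: 0.0
```

Call:
{"api": "drive_tool", "payload": {"turn": [[0,0,0],[0,0,0],[0,0,0],[0,0,0],[0,0,0]], "translation": [[0,0,-0.1],[0,0,-0.35],[0,0,-0.7],[0,0,-1],[0,0,-1]], "claw": [0,0,0.2,0.2,0.2]}}

```text
time_s: 11.4
eef_pos: [501.0, -226.5, 157.2]
ee_rot: [[0.244, 0.97, 0.009], [0.97, -0.244, -0.006], [-0.004, 0.01, -1.0]]
contact_force: [1.5, -0.5, 0.2]
opening: 51.0
grip_force: 0.0
```

```bash
python3 - <<'E'
from h import *
go(643,81,150,75.9)
p,d=ctrl.capture("wrist");cv2.imwrite("pics/w7.png",p[:,:,::-1]);P=cloud("wrist",d)
for c in("yellow","red","violet","blue"):
  for b,cc,a in blobs(mask(p,c),100):print(c,cc.round(),a,plane("wrist",cc,69 if c=="yellow" else 61).round(1),P[b].mean(0).round(1),"z95 %.1f"%np.percentile(P[b][:,2],90))
E
```

```text
t 11.40 [ 501.  -226.5  157.2] x-angle 75.9 q6 -23 qvel 6.03 shift [3.329 0.626 0.064] turn -0.0 open 51.0 grip 0.0
yellow [311. 249.] 989 [[ 497.9 -224.2   69. ]] [ 497.9 -224.4   68.3] z95 71.1
red [301.  31.] 951 [[524.8 -94.2  61. ]] [526.9 -78.5   9.8] z95 10.5
red [170.  67.] 642 [[443.  -93.1  61. ]] [426.5 -77.5  11. ] z95 10.3
violet [422.   8.] 590 [[597.1 -99.1  61. ]] [ 595.9 -100.1   64.4] z95 63.4
```

Call:
{"api": "drive_tool", "payload": {"turn": [[0,0,0],[0,0,0],[0,0,0]], "translation": [[0.3,0.05,0],[0.7,0.13,0],[0.83,0.157,0]], "claw": [0.2,0.2,0.2]}}

```text
time_s: 11.7
eef_pos: [535.1, -145.1, 150.3]
ee_rot: [[0.243, 0.97, -0.001], [0.97, -0.243, 0.002], [0.001, -0.001, -1.0]]
contact_force: [-0.7, -0.5, -0.3]
opening: 51.6
grip_force: 0.0
```

Call:
{"api": "drive_tool", "payload": {"turn": [[0,0,0],[0,0,0],[0,0,0]], "translation": [[0.4,0.07,0],[0.8,0.14,0],[0.83,0.157,0]], "claw": [0.2,0.2,0.2]}}

```text
time_s: 11.95
eef_pos: [571.0, -66.6, 150.1]
ee_rot: [[0.239, 0.971, -0.001], [0.971, -0.239, 0.002], [0.002, -0.001, -1.0]]
contact_force: [-0.7, 0.7, -0.1]
opening: 51.1
grip_force: 0.0
```

Call:
{"api": "drive_tool", "payload": {"turn": [[0,0,0],[0,0,0],[0,0,0]], "translation": [[0.4,0.07,0],[0.8,0.14,0],[0.83,0.157,0]], "claw": [0.2,0.2,0.2]}}

```text
time_s: 12.2
eef_pos: [606.5, 9.8, 150.0]
ee_rot: [[0.24, 0.971, -0.001], [0.971, -0.24, 0.002], [0.001, -0.001, -1.0]]
contact_force: [-1.0, 0.2, -0.0]
opening: 51.1
grip_force: 0.0
```

Call:
{"api": "drive_tool", "payload": {"turn": [[0,0,0],[0,0,0],[0,0,0],[0,0,0],[0,0,0],[0,0,0]], "translation": [[0.4,0.07,0],[0.7,0.14,0],[0.83,0.157,0],[0.83,0.157,0],[0.83,0.157,0],[0.83,0.157,0]], "claw": [0.2,0.2,0.2,0.2,0.2,0.2]}}

```text
time_s: 12.7
eef_pos: [640.5, 80.1, 150.5]
ee_rot: [[0.245, 0.97, -0.001], [0.97, -0.245, -0.0], [-0.001, -0.001, -1.0]]
contact_force: [0.0, -0.4, -1.0]
opening: 51.3
grip_force: 0.0
```

```bash
cat >look.py <<'E'
from h import *
import sys
p,d=ctrl.capture("wrist");cv2.imwrite(sys.argv[1],p[:,:,::-1]);P=cloud("wrist",d)
for c in("yellow","red","violet","blue"):
  for b,cc,a in blobs(mask(p,c),100):print(c,cc.round(),a,plane("wrist",cc,61).round(1),P[b].mean(0).round(1))
go(*map(float,sys.argv[2:]))
E
python3 look.py pics/w8.png 643 81.5 43 75.9
```

```text
red [355. 363.] 783 [[647.2 -14.3  61. ]] [647.4 -12.2  63.7]
blue [322. 248.] 871 [[645.1  79.9  61. ]] [645.4  81.1  65. ]
t 12.75 [640.6  80.  150.7] x-angle 75.8 q6 11 qvel 0.24 shift [0.021 0.02  1.077] turn -0.001 open 51.1 grip 0.0
```

Call:
{"api": "drive_tool", "payload": {"turn": [[0,0,0],[0,0,0],[0,0,0],[0,0,0],[0,0,0]], "translation": [[0.015,0.04,0.1],[0.015,0.04,0.35],[0.015,0.04,0.65],[0.015,0.04,0.85],[0.015,0.04,0.9]], "claw": [0.2,0.2,0.2,0.2,0.2]}}

```text
time_s: 13.17
eef_pos: [643.4, 81.0, 56.5]
ee_rot: [[0.245, 0.969, -0.007], [0.969, -0.245, 0.0], [-0.001, -0.007, -1.0]]
contact_force: [-0.5, -0.6, 0.0]
opening: 51.2
grip_force: 0.0
```

Call:
{"api": "drive_tool", "payload": {"turn": [[0,0,0],[0,0,0],[0,0,0],[0,0,0],[0,0,0],[0,0,0],[0,0,0],[0,0,0]], "translation": [[0,0,0.1],[0,0,0.165],[0,0,0.165],[0,0,0.165],[0,0,0.165],[0,0,0.165],[0,0,0.165],[0,0,0.165]], "claw": [0.2,0.2,0,-0.2,-0.3,-0.5,-0.7,-0.7], "force": 25}}

```text
time_s: 13.83
eef_pos: [645.8, 81.9, 45.5]
ee_rot: [[0.244, 0.97, 0.002], [0.97, -0.244, -0.0], [0.0, 0.002, -1.0]]
contact_force: [-0.1, 0.1, 6.0]
opening: 26.2
grip_force: 24.9
```

```bash
python3 -c "
from h import *
go(478,-310.9,103,75.9)"
```

```text
t 13.83 [645.8  81.9  45.5] x-angle 75.9 q6 11 qvel 0.09 shift [-4.218 -0.667 -0.578] turn -0.0 open 26.2 grip 24.9
```

Call:
{"api": "drive_tool", "payload": {"turn": [[0,0,0],[0,0,0],[0,0,0],[0,0,0],[0,0,0]], "translation": [[0,0,-0.1],[0,0,-0.4],[0,0,-0.75],[0,0,-1],[0,0,-1]], "claw": [-0.7,-0.7,-0.7,-0.7,-0.7]}}

```text
time_s: 14.25
eef_pos: [647.2, 81.9, 150.9]
ee_rot: [[0.244, 0.97, 0.01], [0.97, -0.244, -0.001], [0.002, 0.01, -1.0]]
contact_force: [0.9, -0.1, -0.5]
opening: 26.5
grip_force: 24.8
```

Call:
{"api": "drive_tool", "payload": {"turn": [[0,0,0],[0,0,0],[0,0,0],[0,0,0]], "translation": [[-0.15,-0.03,-0.1],[-0.4,-0.07,-0.2],[-0.75,-0.12,-0.2],[-0.844,-0.133,-0.2]], "claw": [-0.7,-0.7,-0.7,-0.7]}}

```text
time_s: 14.58
eef_pos: [610.0, -0.4, 164.5]
ee_rot: [[0.246, 0.969, -0.001], [0.969, -0.246, -0.001], [-0.001, -0.001, -1.0]]
contact_force: [0.1, -1.2, 0.3]
opening: 26.3
grip_force: 24.8
```

Call:
{"api": "drive_tool", "payload": {"turn": [[0,0,0],[0,0,0],[0,0,0]], "translation": [[-0.35,-0.06,0],[-0.7,-0.12,0],[-0.844,-0.133,0]], "claw": [-0.7,-0.7,-0.7]}}

```text
time_s: 14.83
eef_pos: [576.0, -78.5, 163.8]
ee_rot: [[0.246, 0.969, -0.002], [0.969, -0.246, -0.0], [-0.001, -0.002, -1.0]]
contact_force: [1.3, -1.0, -0.3]
opening: 26.0
grip_force: 24.8
```

Call:
{"api": "drive_tool", "payload": {"turn": [[0,0,0],[0,0,0],[0,0,0]], "translation": [[-0.35,-0.06,0],[-0.7,-0.12,0],[-0.844,-0.133,0]], "claw": [-0.7,-0.7,-0.7]}}

```text
time_s: 15.08
eef_pos: [542.5, -157.1, 163.8]
ee_rot: [[0.247, 0.969, -0.002], [0.969, -0.247, 0.0], [-0.001, -0.002, -1.0]]
contact_force: [0.0, 0.0, 0.1]
opening: 26.0
grip_force: 24.8
```

Call:
{"api": "drive_tool", "payload": {"turn": [[0,0,0],[0,0,0],[0,0,0]], "translation": [[-0.35,-0.06,0],[-0.7,-0.12,0],[-0.844,-0.133,0]], "claw": [-0.7,-0.7,-0.7]}}

```text
time_s: 15.33
eef_pos: [509.0, -235.7, 163.8]
ee_rot: [[0.247, 0.969, -0.002], [0.969, -0.247, 0.0], [-0.0, -0.002, -1.0]]
contact_force: [0.0, 0.2, -0.3]
opening: 26.4
grip_force: 24.8
```

Call:
{"api": "drive_tool", "payload": {"turn": [[0,0,0],[0,0,0],[0,0,0],[0,0,0],[0,0,0],[0,0,0],[0,0,0]], "translation": [[-0.3,-0.06,0],[-0.6,-0.12,0],[-0.8,-0.133,0],[-0.844,-0.133,0],[-0.844,-0.133,0.1],[-0.844,-0.133,0.3],[-0.844,-0.133,0.3]], "claw": [-0.7,-0.7,-0.7,-0.7,-0.7,-0.7,-0.7]}}

```text
time_s: 15.92
eef_pos: [476.5, -308.9, 130.6]
ee_rot: [[0.244, 0.97, -0.005], [0.97, -0.244, 0.005], [0.004, -0.006, -1.0]]
contact_force: [0.4, 0.5, -1.4]
opening: 26.8
grip_force: 24.8
```

```bash
python3 -c "
from h import *
go(478,-310.9,54.2,75.9)"
```

```text
t 15.92 [ 476.5 -308.9  130.6] x-angle 75.9 q6 -31 qvel 4.62 shift [-0.019  0.024  0.763] turn -0.0 open 26.8 grip 24.8
```

Call:
{"api": "drive_tool", "payload": {"turn": [[0,0,0],[0,0,0],[0,0,0],[0,0,0],[0,0,0],[0,0,0]], "translation": [[0,0,0],[0,0,0.1],[0,0,0.25],[0,0,0.35],[0,0,0.4],[0,0,0.4]], "claw": [-0.7,-0.7,-0.7,-0.7,-0.7,-0.7]}}

```text
time_s: 16.42
eef_pos: [477.5, -310.6, 93.3]
ee_rot: [[0.244, 0.97, -0.001], [0.97, -0.244, 0.001], [0.001, -0.002, -1.0]]
contact_force: [-0.4, 0.3, 0.2]
opening: 26.4
grip_force: 24.8
```

```bash
python3 -c "
from h import *
go(478,-310.9,54.2,75.9)"
```

```text
t 16.42 [ 477.5 -310.6   93.3] x-angle 75.9 q6 -31 qvel 1.45 shift [-0.002  0.006  0.391] turn -0.0 open 26.4 grip 24.8
```

Call:
{"api": "drive_tool", "payload": {"turn": [[0,0,0],[0,0,0],[0,0,0],[0,0,0],[0,0,0],[0,0,0]], "translation": [[0,0,0.1],[0,0,0.22],[0,0,0.32],[0,0,0.38],[0,0,0.39],[0,0,0.39]], "claw": [-0.7,-0.7,-0.7,-0.7,-0.7,-0.7]}}

```text
time_s: 16.92
eef_pos: [477.7, -311.1, 55.1]
ee_rot: [[0.244, 0.97, -0.0], [0.97, -0.244, 0.0], [0.0, -0.0, -1.0]]
contact_force: [-0.1, -0.3, 0.1]
opening: 26.2
grip_force: 24.8
```

Call:
{"api": "drive_tool", "payload": {"turn": [[0,0,0],[0,0,0],[0,0,0],[0,0,0],[0,0,0]], "translation": [[0,0,0.005],[0,0,0.005],[0,0,0.005],[0,0,0.005],[0,0,0.005]], "claw": [-0.7,-0.35,-0.2,0,0]}}

```text
time_s: 17.33
eef_pos: [477.8, -311.2, 55.1]
ee_rot: [[0.244, 0.97, 0.0], [0.97, -0.244, -0.0], [-0.0, 0.0, -1.0]]
contact_force: [-0.1, -0.3, 1.0]
opening: 42.3
grip_force: 0.0
```

Call:
{"api": "drive_tool", "payload": {"turn": [[0,0,0],[0,0,0],[0,0,0],[0,0,0],[0,0,0]], "translation": [[0,0,-0.1],[0,0,-0.35],[0,0,-0.7],[0,0,-1],[0,0,-1]], "claw": [0,0,0,0,0]}}

```text
time_s: 17.75
eef_pos: [479.4, -312.7, 161.6]
ee_rot: [[0.244, 0.97, 0.008], [0.97, -0.244, -0.008], [-0.006, 0.01, -1.0]]
contact_force: [1.2, 0.9, 0.6]
opening: 42.5
grip_force: 0.0
```

```bash
python3 look.py pics/w9.png 477.5 -75.3 150 179.5
```

```text
yellow [310. 111.] 1184 [[ 497.7 -225.1   61. ]] [ 497.5 -225.9   68.1]
blue [311. 250.] 935 [[ 475.4 -314.1   61. ]] [ 476.1 -311.8   69.1]
t 17.80 [ 478.6 -312.   158.6] x-angle 75.9 q6 -31 qvel 4.20 shift [ 2.293 -0.589  0.074] turn -1.151 open 42.7 grip 0.0
```

View pics/w9.png

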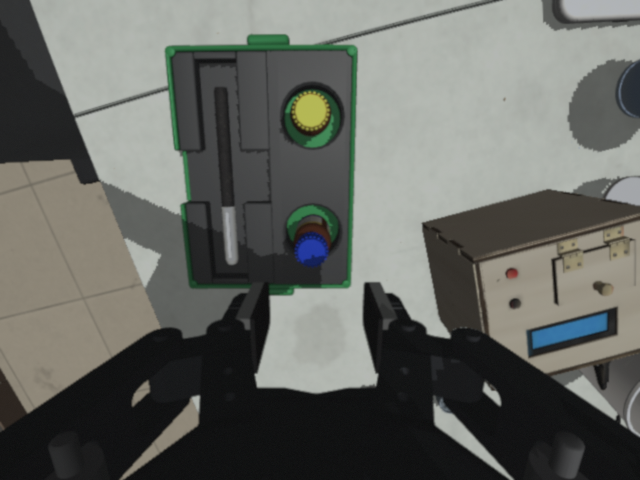

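The green kit is complete: pen in its slot, yellow (310,111) and blue (311,250) caps upright in the wells. Next is the marker.

Call:
{"api": "drive_tool", "payload": {"turn": [[0,0,-0.575],[0,0,-0.575],[0,0,-0.575],[0,0,-0.575],[0,0,-0.575],[0,0,-0.575],[0,0,-0.575],[0,0,-0.575]], "translation": [[0.2,-0.05,0],[0.5,-0.13,0],[0.8,-0.2,0],[1,-0.256,0],[1,-0.256,0],[1,-0.256,0],[1,-0.256,0],[1,-0.256,0]], "claw": [0,0,0,0,0,0,0,0]}}

```text
time_s: 18.47
eef_pos: [476.9, -207.4, 154.3]
ee_rot: [[-0.616, 0.788, -0.001], [0.788, 0.616, 0.001], [0.001, -0.0, -1.0]]
contact_force: [-0.2, -0.6, 0.1]
opening: 42.9
grip_force: 0.0
```

Call:
{"api": "drive_tool", "payload": {"turn": [[0,0,-0.576],[0,0,-0.576],[0,0,-0.576],[0,0,-0.576],[0,0,-0.576],[0,0,-0.576],[0,0,-0.576],[0,0,-0.576]], "translation": [[0.2,0.15,0],[0.5,0.38,0],[0.8,0.6,0],[1,0.767,0],[1,0.767,0],[1,0.767,0],[1,0.767,0],[1,0.767,0]], "claw": [0,0,0,0,0,0,0,0]}}

```text
time_s: 19.13
eef_pos: [476.6, -81.4, 154.3]
ee_rot: [[-1.0, 0.002, -0.001], [0.002, 1.0, 0.001], [0.001, 0.001, -1.0]]
contact_force: [0.3, 0.5, -0.3]
opening: 42.7
grip_force: 0.0
```

```bash
cat >mk.py <<'E'
from h import *
p,d=ctrl.capture("wrist")
r=[b for b in blobs(mask(p,"red"),60)]
for b,c,a in r:print(c.round(),a,plane("wrist",c,7)[0].round(1))
v,u=np.nonzero(sum(b for b,_,_ in r));q=plane("wrist",np.c_[u,v],7);print(rect(q[:,:2]))
go(477.5,-75.5,18,179)
E
python3 mk.py
```

```text
[324. 171.] 514 [426.4 -76.5   7. ]
[321. 290.] 462 [529.6 -78.4   7. ]
(array([479.6, -77.5]), 10.5, 140.1, -1.1)
t 19.18 [476.6 -81.6 154.3] x-angle 179.7 q6 -113 qvel 6.60 shift [-0.011  0.06   1.363] turn 0.008 open 42.8 grip 0.0
```

Call:
{"api": "drive_tool", "payload": {"turn": [[0,0,0.009],[0,0,0.009],[0,0,0.009],[0,0,0.009],[0,0,0.009]], "translation": [[-0.02,0.04,0.2],[-0.02,0.04,0.5],[-0.02,0.04,0.8],[-0.02,0.04,0.9],[-0.02,0.04,0.9]], "claw": [0,0,0,0,0]}}

```text
time_s: 19.6
eef_pos: [477.5, -77.3, 62.3]
ee_rot: [[-1.0, 0.025, -0.006], [0.025, 1.0, 0.002], [0.006, 0.002, -1.0]]
contact_force: [0.1, -0.0, 0.4]
opening: 43.1
grip_force: 0.0
```

Call:
{"api": "drive_tool", "payload": {"turn": [[0,0,0],[0,0,0],[0,0,0],[0,0,0],[0,0,0]], "translation": [[0,0,0.15],[0,0,0.35],[0,0,0.455],[0,0,0.455],[0,0,0.455]], "claw": [0,-0.2,-0.2,-0.2,-0.2]}}

```text
time_s: 20.02
eef_pos: [479.2, -78.0, 19.9]
ee_rot: [[-1.0, 0.024, 0.0], [0.024, 1.0, -0.0], [-0.0, -0.0, -1.0]]
contact_force: [0.2, -0.2, 0.3]
opening: 34.1
grip_force: 0.0
```

Call:
{"api": "drive_tool", "payload": {"turn": [[0,0,0],[0,0,0],[0,0,0],[0,0,0],[0,0,0]], "translation": [[0,0,0],[0,0,0],[0,0,0],[0,0,0],[0,0,0]], "claw": [-0.5,-1,-1,-1,-1], "force": 30}}

```text
time_s: 20.43
eef_pos: [479.6, -78.1, 20.5]
ee_rot: [[-1.0, 0.024, 0.002], [0.024, 1.0, -0.001], [-0.002, -0.001, -1.0]]
contact_force: [-0.7, 0.3, 8.1]
opening: 11.5
grip_force: 31.3
```

```bash
python3 -c "
from h import *
go(426.2,219.8,200,103.5)"
```

```text
t 20.43 [479.6 -78.1  20.5] x-angle 178.6 q6 -112 qvel 0.10 shift [ 0.6    2.964 -1.799] turn 0.835 open 11.5 grip 31.3
```

Call:
{"api": "drive_tool", "payload": {"turn": [[0,0,0],[0,0,0],[0,0,0],[0,0,0]], "translation": [[0,0,-0.15],[0,0,-0.5],[0,0.1,-0.85],[0,0.2,-1]], "claw": [-1,-1,-1,-1]}}

```text
time_s: 20.77
eef_pos: [480.7, -58.3, 123.5]
ee_rot: [[-1.0, 0.025, 0.006], [0.025, 1.0, -0.002], [-0.006, -0.002, -1.0]]
contact_force: [1.3, 0.9, 0.8]
opening: 11.4
grip_force: 30.5
```

Call:
{"api": "drive_tool", "payload": {"turn": [[0,0,0],[0,0,0],[0,0,0],[0,0,0]], "translation": [[0.1,0.3,0],[0.15,0.65,0],[0.2,0.9,0],[0.2,0.98,0]], "claw": [-1,-1,-1,-1]}}

```text
time_s: 21.1
eef_pos: [460.6, 43.3, 120.0]
ee_rot: [[-1.0, 0.021, 0.0], [0.021, 1.0, 0.0], [-0.0, 0.0, -1.0]]
contact_force: [0.0, -0.1, -0.8]
opening: 11.1
grip_force: 30.5
```

Call:
{"api": "drive_tool", "payload": {"turn": [[0,0,0],[0,0,0],[0,0,0],[0,0,0]], "translation": [[0.1,0.3,0],[0.15,0.65,0],[0.2,0.9,0],[0.2,0.98,0]], "claw": [-1,-1,-1,-1]}}

```text
time_s: 21.43
eef_pos: [443.4, 141.3, 119.7]
ee_rot: [[-1.0, 0.021, 0.0], [0.021, 1.0, 0.0], [-0.0, 0.0, -1.0]]
contact_force: [0.5, -0.5, -0.8]
opening: 11.3
grip_force: 30.5
```

Call:
{"api": "drive_tool", "payload": {"turn": [[0,0,0.6],[0,0,0.6],[0,0,0.6],[0,0,0.6],[0,0,0.6],[0,0,0.6],[0,0,0.6],[0,0,0.6]], "translation": [[0.1,0.3,0],[0.15,0.6,0],[0.2,0.8,0],[0.2,0.8,0],[0.2,0.8,0],[0.2,0.8,0],[0.2,0.8,0],[0.2,0.8,0]], "claw": [-1,-1,-1,-1,-1,-1,-1,-1]}}

```text
time_s: 22.1
eef_pos: [426.8, 218.7, 119.6]
ee_rot: [[-0.563, 0.826, 0.001], [0.826, 0.563, -0.0], [-0.001, 0.0, -1.0]]
contact_force: [0.8, -0.1, -0.4]
opening: 11.1
grip_force: 30.5
```

Call:
{"api": "drive_tool", "payload": {"turn": [[0,0,0.235],[0,0,0.235],[0,0,0.235],[0,0,0.235],[0,0,0.235]], "translation": [[0,0,0],[0,0,0],[0,0,0],[0,0,0],[0,0,0]], "claw": [-1,-1,-1,-1,-1]}}

```text
time_s: 22.52
eef_pos: [426.6, 218.9, 119.5]
ee_rot: [[-0.236, 0.972, 0.0], [0.972, 0.236, -0.0], [-0.0, 0.0, -1.0]]
contact_force: [-0.1, -0.2, 0.5]
opening: 11.3
grip_force: 30.5
```

```bash
python3 -c "
from h import *
go(426.2,219.8,37.2,103.5)
p,d=ctrl.capture('wrist');cv2.imwrite('pics/w10.png',p[:,:,::-1])"
```

```text
t 22.52 [426.6 218.9 119.5] x-angle 103.7 q6 -1 qvel 1.02 shift [ 0.01  -0.002  0.823] turn 0.002 open 11.3 grip 30.5
```

View pics/w10.png

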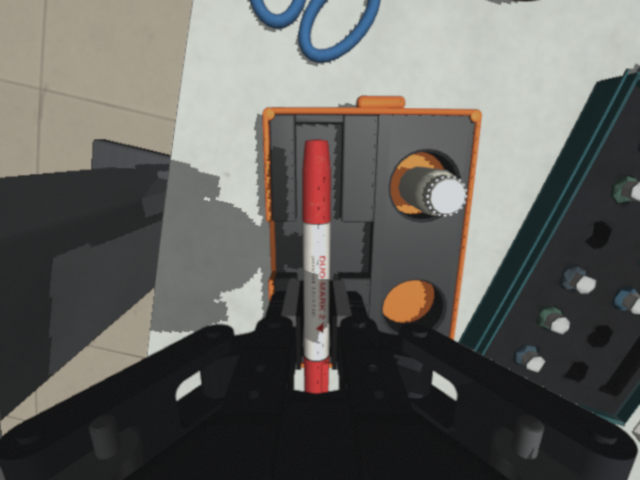

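The marker lines up with the slot (column 316), and the white bottle at (440,190) is clear of the fingers.

Call:
{"api": "drive_tool", "payload": {"turn": [[0,0,0],[0,0,0],[0,0,0],[0,0,0],[0,0,0],[0,0,0]], "translation": [[0.01,0,0.2],[0.01,0,0.45],[0.01,0,0.65],[0.01,0,0.76],[0.01,0,0.8],[0.01,0,0.8]], "claw": [-1,-1,-1,-1,-1,-1]}}

```text
time_s: 23.07
eef_pos: [425.7, 220.2, 38.8]
ee_rot: [[-0.235, 0.972, -0.001], [0.972, 0.235, -0.0], [-0.0, -0.001, -1.0]]
contact_force: [-0.8, 1.2, -0.8]
opening: 11.5
grip_force: 30.5
```

Call:
{"api": "drive_tool", "payload": {"turn": [[0,0,0],[0,0,0],[0,0,0],[0,0,0],[0,0,0],[0,0,0]], "translation": [[0,0,0.015],[0,0,0.015],[0,0,0.015],[0,0,0.015],[0,0,0.015],[0,0,0.015]], "claw": [-1,-1,-0.6,-0.35,-0.35,-0.35]}}

```text
time_s: 23.57
eef_pos: [425.9, 220.4, 38.1]
ee_rot: [[-0.234, 0.972, 0.001], [0.972, 0.234, 0.0], [-0.0, 0.001, -1.0]]
contact_force: [0.1, -0.8, -0.7]
opening: 27.7
grip_force: 0.0
```

Call:
{"api": "drive_tool", "payload": {"turn": [[0,0,0],[0,0,0],[0,0,0],[0,0,0],[0,0,0],[0,0,0]], "translation": [[0,0,-0.1],[0,0,-0.4],[0,0,-0.8],[0,0,-1],[0,0,-1],[0,0,-1]], "claw": [-0.35,-0.35,0,0.2,0.2,0.2]}}

```text
time_s: 24.07
eef_pos: [426.0, 220.5, 138.6]
ee_rot: [[-0.234, 0.972, 0.002], [0.972, 0.234, 0.001], [-0.0, 0.002, -1.0]]
contact_force: [-0.7, 0.4, -0.4]
opening: 51.0
grip_force: 0.0
```

```bash
python3 mk.py; python3 look.py pics/w11.png 646 -14 150 103.5
```

```text
[316. 169.] 743 [412.8 270.1   7. ]
[316. 302.] 688 [438.6 163.2   7. ]
(array([426.8, 214.3]), 13.4, 150.4, -76.9)
t 24.12 [425.5 220.3 137.5] x-angle 103.5 q6 -0 qvel 1.28 shift [-2.998 -0.185  1.195] turn -0.839 open 51.1 grip 0.0
red [317. 169.] 778 [[412.7 272.8  61. ]] [413.2 270.9  25.8]
red [317. 302.] 694 [[433.2 188.3  61. ]] [437.  172.6  27.7]
blue [281.  20.] 872 [[374.8 346.3  61. ]] [366.  362.2   9.3]
blue [334.  36.] 1676 [[405.1 345.4  61. ]] [403.8 361.    9.2]
t 24.17 [425.2 220.3 136.9] x-angle 103.5 q6 -0 qvel 0.88 shift [-2.793  1.6   -0.134] turn -0.0 open 51.2 grip 0.0
```

Call:
{"api": "drive_tool", "payload": {"turn": [[0,0,0],[0,0,0],[0,0,0],[0,0,0]], "translation": [[-0.2,0.11,-0.04],[-0.5,0.28,-0.04],[-0.8,0.46,-0.04],[-0.93,0.533,-0.04]], "claw": [0.2,0.2,0.2,0.2]}}

```text
time_s: 24.5
eef_pos: [501.4, 139.9, 140.5]
ee_rot: [[-0.232, 0.973, -0.001], [0.973, 0.232, -0.001], [-0.0, -0.001, -1.0]]
contact_force: [0.4, -0.1, -0.1]
opening: 51.6
grip_force: 0.0
```

Call:
{"api": "drive_tool", "payload": {"turn": [[0,0,0],[0,0,0],[0,0,0],[0,0,0]], "translation": [[-0.3,0.16,-0.04],[-0.6,0.33,-0.04],[-0.9,0.5,-0.04],[-0.93,0.533,-0.04]], "claw": [0.2,0.2,0.2,0.2]}}

```text
time_s: 24.83
eef_pos: [575.4, 60.7, 144.1]
ee_rot: [[-0.23, 0.973, -0.001], [0.973, 0.23, -0.001], [-0.001, -0.001, -1.0]]
contact_force: [-0.7, -0.4, 0.2]
opening: 51.3
grip_force: 0.0
```

Call:
{"api": "drive_tool", "payload": {"turn": [[0,0,0],[0,0,0],[0,0,0],[0,0,0],[0,0,0],[0,0,0]], "translation": [[-0.3,0.16,-0.04],[-0.6,0.33,-0.04],[-0.85,0.48,-0.04],[-0.93,0.533,-0.04],[-0.93,0.533,-0.04],[-0.93,0.533,-0.04]], "claw": [0.2,0.2,0.2,0.2,0.2,0.2]}}

```text
time_s: 25.33
eef_pos: [645.5, -12.7, 148.6]
ee_rot: [[-0.233, 0.972, -0.003], [0.972, 0.233, 0.001], [0.001, -0.002, -1.0]]
contact_force: [0.1, 0.7, -0.9]
opening: 51.3
grip_force: 0.0
```

```bash
python3 look.py pics/w12.png 646.3 -13.5 44 103.5
```

```text
red [317. 256.] 725 [[646.  -16.2  61. ]] [645.6 -14.2  67.3]
red [634. 373.] 749 [[911.8 -52.2  61. ]] [974.7 -75.8  13.1]
red [614. 387.] 582 [[902.2 -67.2  61. ]] [960.5 -92.5  14.6]
t 25.38 [645.3 -12.2 149. ] x-angle 103.5 q6 -25 qvel 0.91 shift [-0.016  0.009  1.05 ] turn 0.0 open 51.2 grip 0.0
```

Call:
{"api": "drive_tool", "payload": {"turn": [[0,0,0],[0,0,0],[0,0,0],[0,0,0],[0,0,0]], "translation": [[-0.02,0,0.1],[-0.02,0,0.35],[-0.02,0,0.65],[-0.02,0,0.85],[-0.02,0,0.9]], "claw": [0.2,0.2,0.2,0.2,0.2]}}

```text
time_s: 25.8
eef_pos: [644.3, -14.1, 55.8]
ee_rot: [[-0.234, 0.972, -0.007], [0.972, 0.234, 0.001], [0.003, -0.006, -1.0]]
contact_force: [-0.7, 0.1, -0.5]
opening: 51.4
grip_force: 0.0
```

Call:
{"api": "drive_tool", "payload": {"turn": [[0,0,0],[0,0,0],[0,0,0],[0,0,0],[0,0,0],[0,0,0],[0,0,0],[0,0,0]], "translation": [[0,0,0.1],[0,0,0.145],[0,0,0.145],[0,0,0.145],[0,0,0.145],[0,0,0.145],[0,0,0.145],[0,0,0.145]], "claw": [0.2,0.2,0,-0.2,-0.3,-0.5,-0.7,-0.7], "force": 25}}

```text
time_s: 26.47
eef_pos: [647.4, -15.6, 46.5]
ee_rot: [[-0.233, 0.972, 0.002], [0.972, 0.233, -0.0], [-0.001, 0.002, -1.0]]
contact_force: [-1.2, -0.4, 5.7]
opening: 26.3
grip_force: 24.8
```

```bash
python3 -c "
from h import *
go(503.6,193.1,120,103.5)"
```

```text
t 26.47 [647.4 -15.6  46.5] x-angle 103.5 q6 -25 qvel 0.06 shift [ 2.365 -0.91  -0.739] turn -0.0 open 26.3 grip 24.8
```

```bash
python3 - <<'E'
from h import *
for n,f in(("top","top0"),("scene","scene0")):
    P=cloud(n,np.load(f+"_d.npy"));t=np.radians(13.5)
    d=P[...,:2]-np.array([458.3,227.5]);X=d@[np.cos(t),np.sin(t)];Y=d@[-np.sin(t),np.cos(t)]
    for a in range(60,180,10):
        m=(X>=a)&(X<a+10)&(Y>-100)&(Y<10);z=P[m][:,2];print(n,a,m.sum(),np.percentile(z,[50,98]).round(0) if m.sum() else "", end="; ")
    print()
E
```

```text
top 60 165 [32. 38.]; top 70 110 [1. 7.]; top 80 230 [ 2. 35.]; top 90 216 [ 4. 36.]; top 100 224 [25. 36.]; top 110 217 [27. 36.]; top 120 216 [28. 41.]; top 130 185 [28. 43.]; top 140 207 [28. 42.]; top 150 175 [28. 42.]; top 160 183 [28. 34.]; top 170 219 [ 28. 181.]; 
scene 60 230 [28. 32.]; scene 70 30 [-2. 26.]; scene 80 114 [ 1. 33.]; scene 90 216 [-0. 33.]; scene 100 225 [22. 32.]; scene 110 228 [24. 33.]; scene 120 202 [25. 40.]; scene 130 187 [25. 39.]; scene 140 184 [26. 39.]; scene 150 151 [25. 39.]; scene 160 148 [25. 29.]; scene 170 201 [ 25. 179.];
```

Call:
{"api": "drive_tool", "payload": {"turn": [[0,0,0],[0,0,0],[0,0,0],[0,0,0],[0,0,0]], "translation": [[0,0,-0.1],[0,0,-0.4],[0,0,-0.7],[0,0,-0.8],[0,0,-0.8]], "claw": [-0.7,-0.7,-0.7,-0.7,-0.7]}}

```text
time_s: 26.88
eef_pos: [648.0, -15.7, 128.7]
ee_rot: [[-0.233, 0.972, 0.006], [0.972, 0.233, -0.001], [-0.002, 0.005, -1.0]]
contact_force: [0.1, 0.1, 0.5]
opening: 26.1
grip_force: 24.8
```

Call:
{"api": "drive_tool", "payload": {"turn": [[0,0,0],[0,0,0],[0,0,0],[0,0,0]], "translation": [[0.1,-0.1,0],[0.35,-0.3,0],[0.7,-0.5,0],[0.8,-0.5,0]], "claw": [-0.7,-0.7,-0.7,-0.7]}}

```text
time_s: 27.22
eef_pos: [574.6, 53.6, 123.6]
ee_rot: [[-0.235, 0.972, -0.007], [0.972, 0.235, 0.002], [0.003, -0.006, -1.0]]
contact_force: [1.5, 0.2, 0.4]
opening: 26.2
grip_force: 24.8
```

The rack is at most 42 mm high, and its tall lid starts more than 100 mm beyond the well, so the way is clear.

Call:
{"api": "drive_tool", "payload": {"turn": [[0,0,0],[0,0,0],[0,0,0]], "translation": [[0.3,-0.1,0],[0.65,-0.18,0],[0.78,-0.205,0]], "claw": [-0.7,-0.7,-0.7]}}

```text
time_s: 27.47
eef_pos: [538.8, 124.6, 124.2]
ee_rot: [[-0.235, 0.972, -0.004], [0.972, 0.235, 0.001], [0.002, -0.003, -1.0]]
contact_force: [0.1, 1.2, 0.5]
opening: 26.3
grip_force: 24.8
```

Call:
{"api": "drive_tool", "payload": {"turn": [[0,0,0],[0,0,0],[0,0,0],[0,0,0],[0,0,0],[0,0,0]], "translation": [[0.3,-0.1,0],[0.65,-0.18,0],[0.76,-0.205,0],[0.78,-0.205,0],[0.78,-0.205,0.2],[0.78,-0.205,0.2]], "claw": [-0.7,-0.7,-0.7,-0.7,-0.7,-0.7]}}

```text
time_s: 27.97
eef_pos: [502.6, 191.9, 102.6]
ee_rot: [[-0.233, 0.972, -0.005], [0.972, 0.233, -0.001], [0.0, -0.005, -1.0]]
contact_force: [-1.1, 0.3, -1.4]
opening: 26.3
grip_force: 24.8
```

```bash
python3 look.py pics/w13.png 503.6 193.1 55.2 103.5
```

```text
yellow [316. 272.] 121 [[502.6 192.5  61. ]] [500.  203.6  91.2]
red [201.  92.] 1251 [[427.3 268.6  61. ]] [416.  271.   29.2]
red [214. 261.] 1064 [[447.2 185.8  61. ]] [439.5 172.6  28.8]
red [315. 324.] 3161 [[509.1 161.8  61. ]] [501.8 194.1 120. ]
t 28.02 [503.1 191.8 103.8] x-angle 103.5 q6 -5 qvel 1.96 shift [0.012 0.01  0.486] turn -0.0 open 26.3 grip 24.8
```

View pics/w13.png

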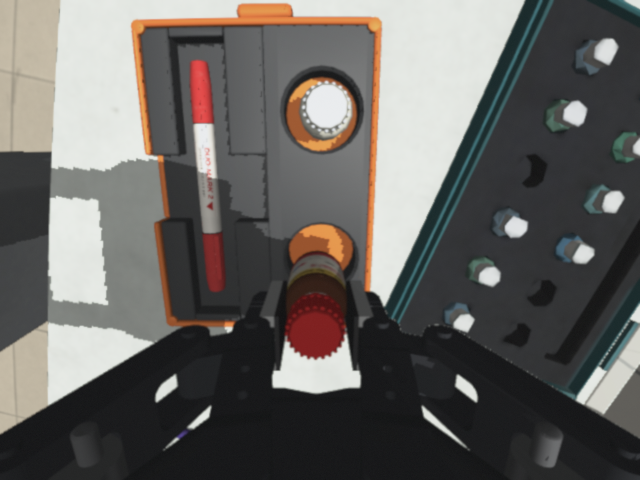

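The marker lies in its slot (columns 200-215), the white bottle is in place at (325,108), and the red bottle is in line with the free well (320,250).

Call:
{"api": "drive_tool", "payload": {"turn": [[0,0,0],[0,0,0],[0,0,0],[0,0,0],[0,0,0],[0,0,0],[0,0,0]], "translation": [[0.005,0.005,0.1],[0.005,0.005,0.22],[0.005,0.005,0.35],[0.005,0.005,0.44],[0.005,0.005,0.48],[0.005,0.005,0.48],[0.005,0.005,0.48]], "claw": [-0.7,-0.7,-0.7,-0.7,-0.7,-0.7,-0.7]}}

```text
time_s: 28.6
eef_pos: [504.0, 193.2, 57.6]
ee_rot: [[-0.233, 0.972, 0.0], [0.972, 0.233, 0.0], [-0.0, 0.0, -1.0]]
contact_force: [0.5, -0.5, -0.7]
opening: 26.2
grip_force: 24.8
```

Call:
{"api": "drive_tool", "payload": {"turn": [[0,0,0],[0,0,0],[0,0,0],[0,0,0],[0,0,0],[0,0,0],[0,0,0]], "translation": [[0,0,0.02],[0,0,0.02],[0,0,0.02],[0,0,0.02],[0,0,0.02],[0,0,0.02],[0,0,0.02]], "claw": [-0.7,-0.7,-0.7,-0.35,-0.2,-0.05,-0.05]}}

```text
time_s: 29.18
eef_pos: [503.7, 193.4, 55.4]
ee_rot: [[-0.233, 0.972, 0.0], [0.972, 0.233, 0.0], [-0.0, 0.0, -1.0]]
contact_force: [0.1, -0.4, -0.2]
opening: 40.4
grip_force: 0.0
```

Call:
{"api": "drive_tool", "payload": {"turn": [[0,0,0],[0,0,0],[0,0,0],[0,0,0],[0,0,0],[0,0,0]], "translation": [[0,0,-0.1],[0,0,-0.35],[0,0,-0.7],[0,0,-1],[0,0,-1],[0,0,-1]], "claw": [-0.05,-0.05,0,0,0,0]}}

```text
time_s: 29.68
eef_pos: [504.2, 193.5, 157.4]
ee_rot: [[-0.233, 0.972, 0.004], [0.972, 0.233, 0.001], [-0.0, 0.004, -1.0]]
contact_force: [-0.0, 0.8, -0.8]
opening: 42.7
grip_force: 0.0
```

Call:
{"api": "drive_tool", "payload": {"turn": [[0,0,0],[0,0,0],[0,0,0],[0,0,0],[0,0,0],[0,0,0]], "translation": [[0.1,0,-0.3],[0.1,0.0,-0.6],[0.1,0,-0.8],[0.1,0,-0.8],[0.1,0,-0.8],[0.1,0,-0.8]], "claw": [0,0,0,0,0,0]}}

```text
time_s: 30.18
eef_pos: [500.7, 202.9, 233.7]
ee_rot: [[-0.233, 0.972, -0.003], [0.972, 0.233, -0.001], [0.0, -0.003, -1.0]]
contact_force: [-0.5, -0.6, -0.2]
opening: 42.8
grip_force: 0.0
```

```bash
python3 - <<'E'
from h import *
s=ctrl.sense();print(s["time_s"],s["eef_pos"].round(1))
T={"green":(453.8,-259.5,-14.1),"orange":(458.3,227.5,13.5)}
for n in("top","scene","wrist"):
    p,d=ctrl.capture(n);cv2.imwrite(f"pics/end_{n}.png",p[:,:,::-1]);P=cloud(n,d)
    for c in("yellow","blue","red","violet"):
        for b,cc,a in blobs(mask(p,c),15):
            w=P[b].mean(0)
            if not(350<w[0]<680 and abs(w[1])<360):continue
            k="green" if w[1]<-150 else "orange" if w[1]>130 else None
            if k:
                x,y,t=T[k];t=np.radians(t);e=w[:2]-[x,y];l=np.array([e@[np.cos(t),np.sin(t)],e@[-np.sin(t),np.cos(t)]])
            else:l=np.zeros(2)
            print(n,c,a,w.round(1),k,l.round(1))
E
```

```text
30.1833 [500.7 202.9 233.7]
top yellow 110 [ 496.7 -222.1   73.6] green [32.5 46.7]
top blue 101 [ 472.6 -306.3   89.6] green [ 29.6 -40.8]
top red 67 [428.4 158.7  99.6] orange [-45.2 -59.9]
top violet 65 [595.4 -91.5  65.3] None [0. 0.]
scene yellow 18 [498.8 180.7  40.3] orange [ 28.5 -54.9]
scene yellow 16 [ 591.8 -105.3   32. ] None [0. 0.]
scene yellow 207 [ 498.3 -224.9   66. ] green [34.7 44.4]
scene blue 210 [445.6   1.7   7.3] None [0. 0.]
scene blue 183 [ 476.1 -313.1   71.2] green [ 34.7 -46.6]
scene red 82 [502.3 196.2  68. ] orange [ 35.4 -40.7]
scene red 70 [412.3 272.8  23.9] orange [-34.2  54.8]
scene red 116 [432.1 158.7  39.7] orange [-41.5 -60.8]
scene red 15 [ 592.8 -347.2  103.6] green [156.1 -51.2]
scene violet 83 [594.2 -99.9  73.1] None [0. 0.]
wrist blue 141 [493.9   4.5  12.9] None [0. 0.]
wrist red 417 [415.  271.4  28.7] orange [-31.8  52.8]
wrist red 419 [438.8 172.1  28.3] orange [-31.9 -49.3]
wrist red 643 [502.9 194.1  68.8] orange [ 35.5 -42.9]
```

View pics/end_scene.png

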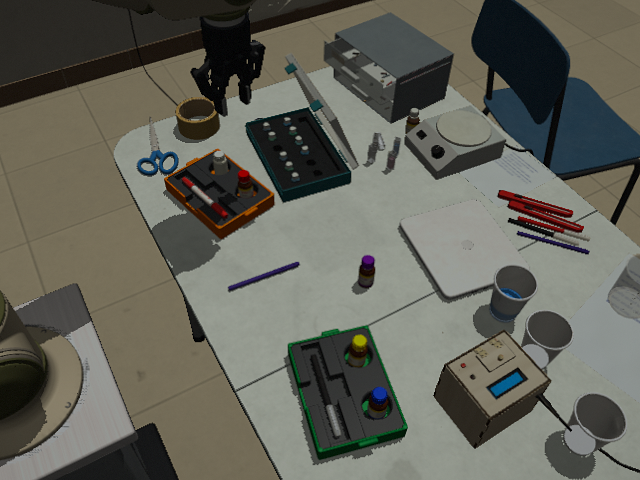

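The scene view shows both kits complete: orange has the white and red bottles and the marker (205,195), green has the yellow and blue bottles and the black pen (328,395). The violet bottle (367,272) and violet pen (264,276) are where they started, and the arm is clear.

```bash
python3 -c "
from workcell import ctrl
print(ctrl.finish_job())"
```

```text
the job is handed in; nothing more can be done
None
```

I handed the job in at about 30 s: both kits are made up and every item is within tolerance by my last camera measurements, but the hand-in returned no verdict.

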